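# Set a batten-clamping jig to its gauge, lock it and clamp the battens

### The job

Set up the clamping jig: turn the red-headed eccentric bolt until the side bar just lets the steel gauge slide in the channel (about 1 mm of play), slide the gauge flat along the channel from the jaw's end all the way to the end stop as a check, then push the orange-tabbed thumb wedge in until it jams the bar. After that put the gauge back in its green tray and lay every wooden batten from the table flat across the channel, side by side with their long sides facing the jaw, and only then crank the vise jaw until it holds them all, its yellow sprung pad pressed back by about 5 mm. Leave the other things on the table alone.

Things in the scene. Friction and masses are not known exactly. Their poses are not given: they have to be found in the camera images.
- jig: Fixed jig, plywood base 225 x 415 x 10 mm, slightly turned. Origin on the table; x away from the robot, y to its left along the channel. Channel floor z=10 mm. The channel lies across x between the far fixed fence (inner face x=+55.5 mm, top z=26) and the near side bar; along y from the blue end stop (face y=+110, top z=32) to the jaw pad. Blue gearbox (100 x 75, top z=36) at x=30, y=-190.
- side_bar (a joint): Slide of the aluminium side bar (215 mm long, top z=26 mm) towards the fixed fence, m. Inner face at jig x = -55.5 mm + value: channel width = 111 mm - value. Driven only by the eccentric: 5.8 mm per rad.
- eccentric (a joint): Angle of the eccentric bolt, rad, 0 to 2.2, starting at 0.05 to 0.5; grows counter-clockwise seen from above, which narrows the channel (width = 111 mm - 5.8 mm x angle; it touches the gauge at about 1.55). Stiff (0.2 N m), stays where left.
- ecc_grip (a point): On the eccentric's vertical axis (jig x=-87.3, y=-50 mm), mid-height of its red bar-shaped head (46 x 14 mm, from z=37.5 to 67.5 mm). The head's long side points along the jig's x at angle 0 and turns with the bolt; this point's x axis is that long side.
- wedge (a joint): Travel of the thumb wedge, m, starts at 0 (drawn out) to 0.015; slides along the jig's -y under the grey bridge (top z=46 mm, jig y 21 to 79 mm). Its ramp meets the side bar's stem at about 0.035; from there it jams harder and harder and stays where left. Free sliding takes about 2 N, a firm push of 10 to 20 N jams it.
- wedge_tab (a point): Point in the wedge's orange upright tab (14 mm along jig x, 22 mm along jig y), 12 mm below its top; the tab spans z=32 to 80 mm above the table.
- crank (a joint): Angle of the vise crank, rad, starts at 0 to 1.2, at most 21; grows clockwise seen from above and drives the jaw towards the end stop 9 mm per rad (56.5 mm a turn). Stiff (0.18 N m, about 5 N at the handle), stays where left. Several turns are needed.
- crank_axis (a point): On the crank's vertical axis, 46 mm above the table (top of the hub and arm).
- crank_grip (a point): Middle of the black upright crank handle, a freely spinning sleeve 20 mm in diameter from z=47 to 83 mm, 40 mm from the crank axis.
- jaw (a joint): Travel of the blue vise jaw from its open end, m. Pad face at jig y = -115 mm + jaw - jaw_pad. The jaw and pad are 90 mm wide and up to 40 mm high.
- jaw_pad (a joint): How far the jaw's yellow sprung pad is pressed back into the jaw, m (0 free, 0.012 at most; spring 1.5 N per mm).
- pad_face (a point): Centre of the pad's front face, 24 mm above the table.
- gauge: Loose gauge: flat steel slip 102 mm long (x, rounded ends) x 44 mm (y) x 14 mm thick, with a red upright fin in the middle (44 mm along x, 14 mm along y, from 14 to 58 mm above the underside), 0.3 kg. Origin: centre of the underside. It starts in its tray; in the channel its length lies across, along the jig's x.
- gauge_tray: Fixed shallow green tray 140 (x) x 84 (y) x 14 mm, walls and floor 4 to 5 mm; origin centre of its underside.
- batten1: Loose square wooden batten 96 x 26 x 26 mm, 50 g; origin at its centre, x along its length. Any of its four long sides may be down. Lies on the table at the robot's left; two to four of the four are present (absent: None).
- batten2: Loose square wooden batten 96 x 26 x 26 mm, 50 g; origin at its centre, x along its length. Any of its four long sides may be down. Lies on the table at the robot's left; two to four of the four are present (absent: None).
- batten3: Loose square wooden batten 96 x 26 x 26 mm, 50 g; origin at its centre, x along its length. Any of its four long sides may be down. Lies on the table at the robot's left; two to four of the four are present (absent: None).
- batten4: Loose square wooden batten 96 x 26 x 26 mm, 50 g; origin at its centre, x along its length. Any of its four long sides may be down. Lies on the table at the robot's left; two to four of the four are present (absent: None).
- pliers: Bystander, not needed: pliers, black handles, 170 mm long, lying flat
- ruler: Bystander, not needed: black ruler 300 x 30 x 4 mm
- tape_roll: Bystander, not needed: blue tape roll, 90 mm across, 25 mm high
- glue_bottle: Bystander, not needed: white bottle, 52 mm across, 130 mm tall, orange cap
- offcut: Bystander, not needed: flat brown board offcut 60 x 45 x 18 mm
- pencil: Bystander, not needed: red flat pencil 170 x 14 x 9 mm
There are look-alikes about, which are no part of the job. Leave any pink or turquoise look-alike of the gauge alone.

How it is judged:
By the outcome, as a careful person would: the job done as asked, in the order asked, and still so for the second after the job is handed in, with the robot touching nothing.
Of batten1, batten2, batten3, batten4 only 2 to 4 are there at a start; the rules pass over those that are not, and their reading is None.
At some moment in a run one of batten1, batten2, batten3, batten4 may be knocked a few centimetres aside while the robot is not near it.
Once in a run the grip may slacken for a moment while it holds something.
It also fails if it takes over 210 s, if anything falls off the work surface, if the arm or the gripper's body presses on something with over 40 N, if the wrist force passes 120 N, or if a joint passes its speed limit or range.

### The arm

A 6-joint arm with a two-finger parallel gripper is mounted at the origin on the work surface. World frame = base frame: x ahead of the robot, y to its left, z up, the work surface at z = 0. Lengths are in m, angles in rad, forces in N, time in s.
With the tool pointing down it reaches from about 0.3 to 0.75 m from the base axis. Payload 8.5 kg.
Tool frame: the origin (TCP) lies between the finger pads; the fingertips stand 25 mm ahead of it and the grasp point (between the pads) lies 6 mm ahead of it; z points along the fingers, y is the direction in which the jaws open and shut (so a half turn about z gives the same grasp; the last joint's range is limited). The gripper opens to 85 mm and grips with 20 to 120 N. Pads are 22 mm wide; open, the fingers measure 114 mm over their backs; the gripper's body (76 mm by 85 mm) begins 54 mm behind the grasp point. The pads swing forward as they close: fully open they stand 13 mm farther back than shut.
Start: joints at [-1.546, 0.381, 1.297, -0, 1.464, -0.215], TCP at [0.131, -0.534, 0.256] pointing down, gripper open.
Joint ranges: [-3.11, 3.11], [-0.89, 2.33], [0.22, 2.48], [-1.42, 4.56], [0.17, 2.85], [-2.88, 2.88]. Speed limits (rad/s): [2.39, 2.39, 3.14, 3.14, 3.14, 3.14].

### API

Orientations are given as a rotation vector (axis times angle).
In Python, from workcell import ctrl, eoat, kin, status, cams, order gives the robot as it stands. The module is installed in compiled form; this text tells all that it offers. Calls block until the motion is done:
- ctrl.reach(position, orientation): joint-space move of the TCP to a pose.
- ctrl.move_straight(position, rot=None, max_speed=0.15): straight line of the TCP; rot=None keeps the orientation; max_speed is the mean speed in m/s.
- ctrl.set_joints(angles): joint-space move.
- eoat.command_gripper(opening, effort=None): opening from 0.0 (shut) to 1.0 (fully open); effort is the grip in N (None keeps the last); returns when the fingers have stopped.
- ctrl.pause(seconds).
- kin.ik(position, orientation): joint angles nearest the present ones, or None.
- status.sense(): the state.
- cams.capture(name): name is "side" or "top" or "wrist"; returns a dict with "img" (480x640x3 uint8, red, green, blue), "range_z" (480x640 float32, m along the optical axis (not along the pixel's ray), 0 where there is no reading), "fov_y" (degrees; the focal length in pixels is half the picture's height over the tangent of half this angle, whatever the lens; pixels are square), "cx", "cy" (the principal point, pixels), "eye" and "rotation" of the camera in the world. Camera axes: x right, y down, z forward; pixel columns grow to the right and rows downward; lengths in m; the calibration is good to about 2 mm. A picture is of the moment at which its call begins.
A pose or a line that the arm cannot do raises ctrl.Unreachable and nothing moves.
- order.finish_job(): hands the job in, once; it reports no verdict.
The state is a dict: "time": time; "joint_pos": joint angles; "joint_vel": joint speeds; "effort": joint torques, N m; "tool_pos": TCP position; "orientation": TCP orientation; "contact_force": force on the tool from outside, world axes, zero at the start; "torque": the same for the moment, N m; "finger_gap": opening from 0.0 (shut) to 1.0 (fully open).
Only numpy, scipy, OpenCV 4.12 (cv2) and the standard library are available. Lean on these libraries where they do the work, as an engineer would, in place of code of your own. Each camera call takes 0.05 s, during which the arm holds its last target. There are 200 camera calls.

## Working session

There is one attempt and no reset: what is moved stays moved. The work goes in short steps, each a Python script; the robot and the scene stay as the last script left them, time stands still between calls to the robot, and variables do not carry over. Pictures are saved under pics/ and viewed, about 12 in all and at most 16, crops included, and the job is handed in when it is done.

```bash
ls; mkdir -p pics; cat > h.py <<'E'
import numpy as np, cv2
from workcell import ctrl, eoat, kin, status, cams, order
from scipy.spatial.transform import Rotation as R
def rotm(c):
    r=np.array(c["rotation"],float)
    return r if r.shape==(3,3) else (R.from_rotvec(r).as_matrix() if r.size==3 else R.from_quat(r).as_matrix())
def cap(n,save=None):
    c=cams.capture(n)
    if save: cv2.imwrite('pics/'+save,c["img"][:,:,::-1])
    return c
def f(c): return 240/np.tan(np.radians(c["fov_y"])/2)
def ray(c,u,v,z):
    d=rotm(c)@np.array([(u-c["cx"])/f(c),(v-c["cy"])/f(c),1.]); e=np.array(c["eye"])
    return e+d*(z-e[2])/d[2]
def cloud(c):
    v,u=np.mgrid[0:480,0:640]; Z=c["range_z"]
    P=np.stack([(u-c["cx"])/f(c)*Z,(v-c["cy"])/f(c)*Z,Z],-1)@rotm(c).T+np.array(c["eye"])
    P[Z<=0]=np.nan
    return P
E
python3 - <<'E'
from h import *
for n in ("top","side"):
    c=cap(n,n+"0.png"); print(n,c["fov_y"],c["cx"],c["cy"],c["eye"],c["rotation"])
    np.savez('pics/'+n+'0.npz',**c)
print(status.sense())
E
```

```text
pics
top 54.345537621331424 325.0428096226265 232.071671798169 [ 0.39090993 -0.14014888  1.29412046] [-2.16674943  2.16549185 -0.06842769]
side 51.06745859665499 311.45586552251274 244.02942038354223 [ 0.27447899 -1.48901619  1.04337424] [-2.17049579  0.20485603 -0.10140355]
{'time': 0.1, 'joint_pos': array([-1.54626406e+00,  3.81165167e-01,  1.29813397e+00, -4.90492072e-05,
        1.46362176e+00, -2.15286799e-01]), 'joint_vel': array([-5.35226971e-05, -1.97725648e-03, -3.92258463e-04, -5.00939772e-04,
       -1.88948041e-03, -9.42726627e-04]), 'effort': array([ 4.14511829e-03, -4.49222374e+01, -2.31657618e+01, -1.47589776e-04,
        3.65875705e-03,  8.09730736e-07]), 'tool_pos': array([ 0.1306277 , -0.53403321,  0.25577108]), 'orientation': array([-3.11771601e+00, -3.75654334e-01, -1.22390788e-04]), 'contact_force': array([-0.38663515,  0.79640667,  0.07892091]), 'torque': array([0.02911411, 0.03910221, 0.00845741]), 'finger_gap': 1.0006154660868487}
```

View pics/top0.png

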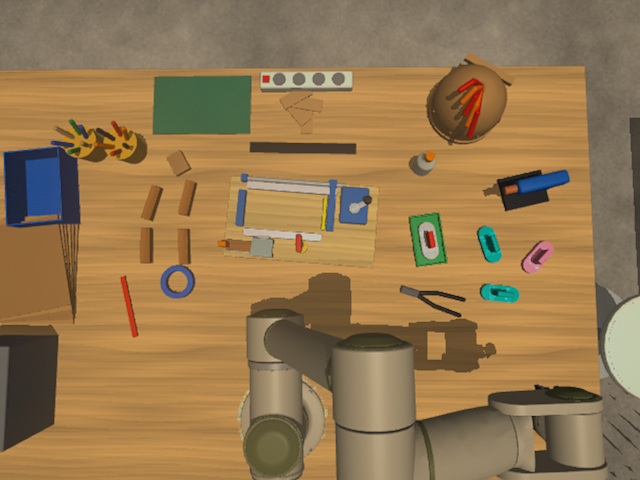

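View pics/side0.png

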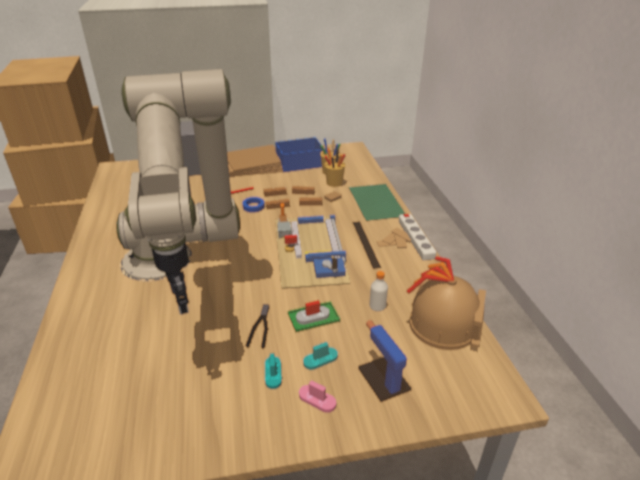

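The top view shows the jig around (302,222) with its red head at (299,243), orange tab at (222,244) and crank knob at (367,199). The gauge and tray are at (428,239). Four battens lie at (151,202), (187,198), (146,245) and (183,246), with the offcut at (178,162). The turquoise and pink look-alikes are to the right. The side view agrees.

```bash
cat >> h.py <<'E'
def down(a): return (R.from_euler('z',a)*R.from_euler('x',np.pi)).as_rotvec()
def blobs(c,lo,hi,amin=20,roi=None):
    hsv=cv2.cvtColor(c["img"],cv2.COLOR_RGB2HSV); m=cv2.inRange(hsv,np.array(lo),np.array(hi))
    if roi: k=np.zeros_like(m); k[roi[1]:roi[3],roi[0]:roi[2]]=255; m&=k
    cs,_=cv2.findContours(m,cv2.RETR_EXTERNAL,cv2.CHAIN_APPROX_NONE)
    return sorted([(cv2.contourArea(k),cv2.minAreaRect(k),k) for k in cs if cv2.contourArea(k)>=amin],key=lambda t:-t[0])
E
python3 - <<'E'
from h import *
c=dict(np.load('pics/top0.npz'))
P=cloud(c)
for n,u,v,z in [("jig bl",222,258,.01),("jig tl",232,178,.01),("jig tr",379,188,.01),("jig br",375,266,.01),("red",299,243,.067),("tab",222,244,.08),("handle",367,199,.083),("gauge fin",429,239,.062),("b1",151,202,.026),("b2",187,198,.026),("b3",146,245,.026),("b4",183,246,.026),("tray",428,239,.014)]:
    print(n,ray(c,u,v,z)[:2].round(4),P[v,u].round(3))
for a,r,_ in blobs(c,(8,90,70),(20,200,200),80,(130,140,215,270)): print(int(a),r)
hsv=cv2.cvtColor(c["img"],cv2.COLOR_RGB2HSV)
for q in [(151,202),(170,220),(240,208),(330,210),(299,243),(353,215),(428,245),(440,220),(290,235)]: print(q,hsv[q[1],q[0]])
# look with wrist above jig
p=ray(c,302,222,.01)
try:
    ctrl.reach([0.3,-0.1,0.42],down(0))
    w=cap("wrist","w1.png");np.savez('pics/w1.npz',**w); print(w["eye"],w["fov_y"],rotm(w).round(2),status.sense()["joint_pos"])
except ctrl.Unreachable as e: print(e)
E
```

```text
jig bl [0.4304 0.174 ] [0.431 0.176 0.003]
jig tl [0.6541 0.1505] [0.655 0.151 0.007]
jig tr [ 0.6247 -0.2597] [ 0.627 -0.261 -0.001]
jig br [ 0.4089 -0.247 ] [ 0.409 -0.248 -0.001]
red [ 0.4683 -0.043 ] [ 0.468 -0.043  0.067]
tab [0.4648 0.1576] [0.465 0.158 0.079]
handle [ 0.5824 -0.2214] [ 0.582 -0.221  0.084]
gauge fin [ 0.4792 -0.3848] [ 0.479 -0.386  0.058]
b1 [0.5843 0.3705] [0.584 0.369 0.029]
b2 [0.5952 0.2706] [0.596 0.271 0.023]
b3 [0.4653 0.3802] [0.465 0.379 0.03 ]
b4 [0.4626 0.278 ] [0.463 0.279 0.024]
tray [ 0.4826 -0.3917] [ 0.48  -0.385  0.046]
10618 ((172.0, 204.5), (129.0, 84.0), 90.0)
(151, 202) [ 14 175 146]
(170, 220) [ 17 147 185]
(240, 208) [110 107 129]
(330, 210) [108 121 139]
(299, 243) [  4 198 210]
(353, 215) [109 124 142]
(428, 245) [  6 193  74]
(440, 220) [ 43 132 129]
(290, 235) [ 20  31 200]
[ 0.38226589 -0.10071025  0.53772965] 66.59188346944137 [[ 0.   -0.95 -0.32]
 [-1.   -0.    0.  ]
 [-0.    0.32 -0.95]] [-7.03598203e-01 -1.33106280e-01  1.44646917e+00 -6.61156536e-05
  1.82916674e+00  8.68025859e-01]
```

```bash
python3 - <<'E'
from h import *
for a in (np.pi,0,-np.pi):
    try:
        x=0.62 if a==0 else .44
        ctrl.reach([x,-0.05,0.38],down(a)); print(a);break
    except ctrl.Unreachable as e: print(a,e)
w=cap("wrist","w2.png");np.savez('pics/w2.npz',**w); print(w["eye"],status.sense()["joint_pos"].round(2),status.sense()["time"])
E
```

```text
3.141592653589793
[ 0.35614594 -0.05009384  0.4981545 ] [-0.38  0.12  1.3   0.    1.72 -1.95] 4.3917
```

View pics/w2.png

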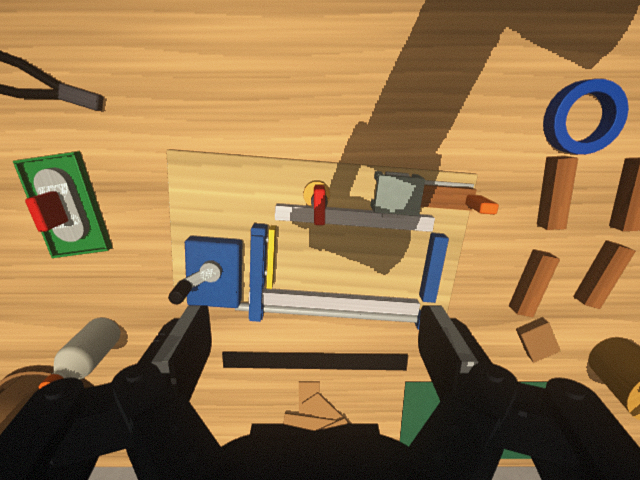

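The wrist view shows the whole workspace. The gearbox is at (214,272), the red head at (319,205), the tab at (482,204), the end stop at (434,268), and the crank handle at (180,291). The gauge is at (60,205) and the four battens are on the right.

```bash
cat >> h.py <<'E'
def rectxy(P,mask):
    """world-plane min area rect of masked cloud points: centre, (long,short), angle of long side"""
    m=cv2.connectedComponentsWithStats(mask.astype(np.uint8)); out=[]
    for i in range(1,m[0]):
        if m[2][i,4]<25: continue
        q=P[m[1]==i]; q=q[np.isfinite(q[:,0])]
        if len(q)<20: continue
        (c,s,a)=cv2.minAreaRect((q[:,:2]*1000).astype(np.float32)); a=np.radians(a)
        if s[0]<s[1]: s=s[::-1]; a+=np.pi/2
        out.append((np.array(c).round(1),np.round(s,1),round(np.degrees(a)%180,1),len(q),np.round(np.median(q[:,2])*1000,1)))
    return out
def hsvm(c,lo,hi): return cv2.inRange(cv2.cvtColor(c["img"],cv2.COLOR_RGB2HSV),np.array(lo),np.array(hi))>0
E
python3 - <<'E'
from h import *
for src in ('w2','top0'):
    c=dict(np.load(f'pics/{src}.npz')); P=cloud(c); z=P[...,2]*1000
    x,y=P[...,0],P[...,1]; reg=(x>.38)&(x<.68)&(y>-.3)&(y<.22)
    print(src,'blue'); [print(*r) for r in rectxy(P,hsvm(c,(100,100,40),(125,255,255))&reg&(z>22))]
    print('red'); [print(*r) for r in rectxy(P,hsvm(c,(0,150,60),(6,255,255))&(z>55)&(y<0))]
    print('orange');[print(*r) for r in rectxy(P,hsvm(c,(5,150,90),(14,255,255))&reg&(z>60))]
    print('handle');[print(*r) for r in rectxy(P,(z>72)&(z<95)&(y<-.15)&reg)]
    print('battens');[print(*r) for r in rectxy(P,(z>18)&(z<34)&(y>.21)&(y<.45)&(x<.7)&(x>.4))]
    print('tray');[print(*r) for r in rectxy(P,hsvm(c,(40,60,30),(80,255,255))&(y<-.3)&(x<.6))]
    print('wood strips z26');[print(*r) for r in rectxy(P,(z>20)&(z<31)&~hsvm(c,(100,90,40),(125,255,255))&reg)]
E
```

```text
w2 blue
[ 574.4 -130.3] [140.1  19.1] 175.7 1205 40.1
[568.3 117.7] [99.4 18.8] 175.2 873 32.3
[ 519.6 -173.4] [226.6  92.9] 160.8 2763 36.2
red
[467.7 -44.3] [45.  12.3] 0.5 410 67.5
[ 479.2 -394.2] [43.5 15. ] 11.0 448 61.7
orange
[466.1 155.7] [21.7 14.6] 89.7 319 79.4
handle
[ 582.6 -227. ] [19.8 18.9] 105.0 237 82.7
battens
[404.8 289.6] [53.4  8.6] 89.2 231 25.5
[461.9 275.5] [96.1 27.6] 3.3 1691 26.3
[465.2 372. ] [98.  22.5] 9.3 954 26.0
[582.6 369.1] [96.  28.6] 163.6 1454 26.2
[596.5 270.2] [96.2 28.5] 168.3 1345 26.3
[689.1 295.5] [45.8 43.8] 29.7 408 18.8
[696.5 427.9] [35.1  5.1] 92.5 129 26.1
tray
[ 483.3 -400.7] [138.9  98.3] 8.0 3298 5.0
wood strips z26
[435.1  57.5] [28.2  2.6] 86.2 36 21.3
[479.9 -63.7] [82.8 47. ] 123.1 867 25.7
[451.2 140.5] [33.7  0.6] 85.2 31 27.6
[496.4  37.4] [148.   21.9] 85.6 1621 26.4
[ 512.  -119.5] [29.4 13. ] 36.7 58 25.9
[ 513.9 -104.5] [17.7  6.6] 21.5 27 24.1
[565.8 109. ] [98.4 12.7] 168.3 177 25.3
[ 568.7 -166.2] [135.2  60.9] 27.4 320 25.6
[ 557.4 -119. ] [40.1  2.6] 178.9 32 25.5
[632.9 -10. ] [235.1  39.7] 85.9 3366 25.9
top0 blu
[... 176 characters left out ...]
 839.5 -465.2] [74.8 29. ] 132.9 129 214.1
[ 808.9 -472.4] [76.  11.9] 149.4 146 191.4
[ 771.8 -480.5] [83.1 11.8] 170.9 155 168.0
[ 478.8 -391.7] [40.7 11.7] 9.1 74 60.1
[468.4 -41.3] [42.5 13.5] 0.8 85 66.6
orange
handle
[ 582.2 -224.7] [19.  16.7] 136.2 46 81.1
battens
[683.5 294.7] [42.8 29.5] 120.1 83 20.1
[596.3 272.2] [95.9 28.6] 167.6 345 26.0
[582.6 370.7] [95.8 29.1] 162.9 355 26.2
[464.1 381.5] [96.1 28.3] 3.3 364 26.1
[462.  277.7] [96.4 28.3] 4.3 360 26.1
[405.3 291.7] [43.9  5.5] 90.1 40 25.7
tray
[ 483.4 -391.2] [140.2  82.7] 8.3 981 4.0
wood strips z26
[631.1  -1.8] [242.3  34.6] 85.3 924 25.1
[ 624.3 -146.4] [34.4 17.7] 134.9 42 24.4
[476.3   8.2] [214.6  55.8] 85.4 591 25.7
```

```bash
cat >> h.py <<'E'
O=np.array([.559,.0005]); TH=np.radians(-4.45)
def J(x,y): return O+np.array([[np.cos(TH),-np.sin(TH)],[np.sin(TH),np.cos(TH)]])@np.array([x,y])
def toJ(p): return np.array([[np.cos(TH),np.sin(TH)],[-np.sin(TH),np.cos(TH)]])@(np.array(p)[:2]-O)
def mv(xy,g,a=None,v=.2):   # g = height of grasp point
    ctrl.move_straight([xy[0],xy[1],g+.006],None if a is None else down(a),max_speed=v)
def go(xy,g,a): ctrl.reach([xy[0],xy[1],g+.006],down(a))
def st(m=''):
    s=status.sense(); print(m,'t',round(s["time"],1),'p',s["tool_pos"].round(4),'F',s["contact_force"].round(1),'gap',round(s["finger_gap"],3)); return s
E
python3 - <<'E'
from h import *
a=np.radians(10); xy=(.479,-.392)
eoat.command_gripper(.5,60)
go(xy,.15,a); mv(xy,.047); st('at')
eoat.command_gripper(0,60); st('gripped')
mv(xy,.14,v=.1); st('lift')
cap("top","t3.png")
w=cap("wrist","w3.png")
E
```

```text
at t 7.7 p [ 0.4795 -0.3924  0.0541] F [-0.3 -1.1  0.6] gap 0.501
gripped t 8.0 p [ 0.4796 -0.3928  0.0547] F [ 0.5 -1.   6.4] gap 0.154
lift t 9.1 p [ 0.4788 -0.3917  0.1452] F [-0.8 -0.1 -4. ] gap 0.157
```

View pics/w3.png

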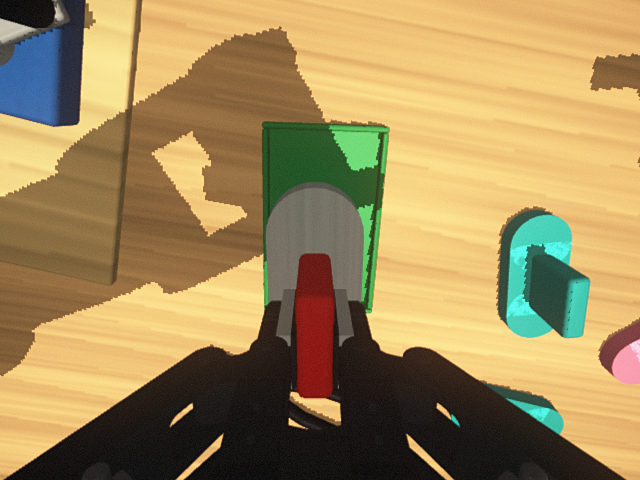

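The gauge is held squarely by its fin (315,325), clear of the tray. Next I'll carry it to the channel.

```bash
python3 - <<'E'
from h import *
for n in ('w2','top0'):
    c=dict(np.load(f'pics/{n}.npz'));P=cloud(c)
    m=hsvm(c,(22,170,120),(34,255,255))&(P[...,0]>.45)&(P[...,0]<.65)&(abs(P[...,1]+.1)<.05)&(P[...,2]>.03)
    q=P[m]; q=np.array([toJ(p) for p in q])*1000; print(n,len(q),np.percentile(q[:,1],[2,50,98]).round(1),np.median(P[m][:,2]))
    pf=np.percentile(q[:,1],98)/1000
y=pf+.022+.009; print('y',y,J(0,y))
p=J(0,y)
mv((.479,-.392),.155)
mv((.46,-.25),.155,TH,v=.25); mv(p,.155,v=.2); st()
mv(p,.10); cap("top","t4.png"); w=cap("wrist","w4.png")
mv(p,.057,v=.08); st('low')
E
```

```text
w2 326 [-115.  -111.3 -107.6] 0.035293809552067484
top0 87 [-112.8 -108.9 -105.3] 0.03450507301348771
y -0.07430993169762957 [ 0.55323436 -0.07358592]
 t 11.3 p [ 0.553  -0.0745  0.1609] F [-0.1 -0.2 -3. ] gap 0.155
low t 12.6 p [ 0.5535 -0.0737  0.0634] F [ 0.1 -0.3 -3.1] gap 0.151
```

View pics/w4.png

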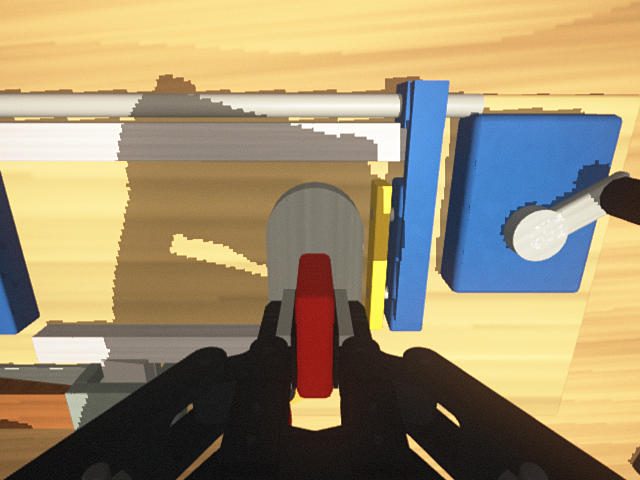

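The gauge hangs over the channel next to the yellow pad, at (378,255). I'll lower and release it, then turn the eccentric.

```bash
python3 - <<'E'
from h import *
p=status.sense()["tool_pos"][:2]; p=J(0,-.0743)
for g in (.055,.054,.053,.052,.051,.050):
    mv(p,g,v=.05); s=status.sense()
    if s["contact_force"][2]>0: break
st('down %g'%g)
eoat.command_gripper(.4); ctrl.pause(.1); mv(p,.13); 
w=cap("wrist"); np.savez('pics/w5.npz',**w)
P=cloud(w); z=P[...,2]*1000; y=P[...,1]
print('fin');[print(*r,toJ(r[0]/1000)) for r in rectxy(P,hsvm(w,(0,150,40),(6,255,255))&(z>60)&(z<80)&(P[...,0]>.5))]
# eccentric
e=J(-.0873,-.050); a=TH+.10
go(e,.13,a); mv(e,.053); st('ecc'); 
c=cap("wrist","w5.png")
E
```

```text
down 0.054 t 13.1 p [ 0.5534 -0.0737  0.0606] F [-1.8  0.3  4.9] gap 0.154
fin
[553.5 -73.8] [44.  13.3] 175.1 1810 68.1 [ 0.00028145 -0.07450276]
ecc t 15.1 p [ 0.4688 -0.0429  0.059 ] F [ 0.9  0.3 -0.1] gap 0.397
```

View pics/w5.png

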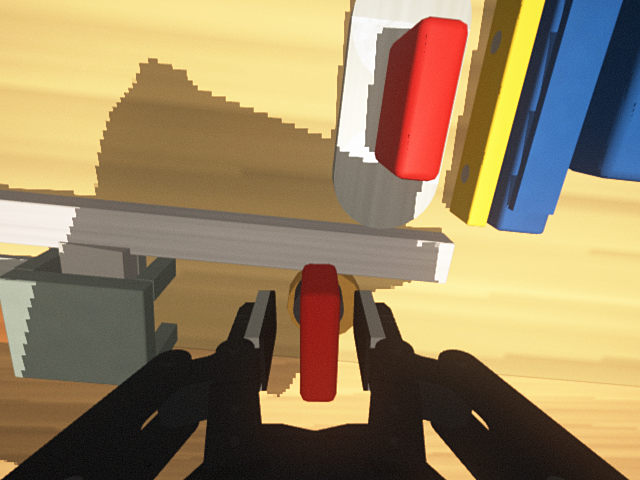

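The head is centred between the pads (319 against a pad midpoint of 318), and the gauge lies in the channel beside the pad.

```bash
python3 - <<'E'
from h import *
e=J(-.0873,-.050)
eoat.command_gripper(0,80); s=st('grip')
for k in np.linspace(.1,1.379,9)[1:]:
    mv(e,.053,TH+k,v=.1); s=st('%.2f'%k)
R_=R.from_rotvec(s["orientation"]).as_matrix(); print('tool yaw',np.degrees(np.arctan2(R_[1,0],R_[0,0])))
eoat.command_gripper(.4); mv(e,.12)
b=J(-.03,0)
go(J(.07,-.02),.33,0)
w=cap("wrist","w6.png");np.savez('pics/w6.npz',**w);P=cloud(w);z=P[...,2]*1000
print('red');[print(*r,toJ(r[0]/1000)*1000) for r in rectxy(P,hsvm(w,(0,150,40),(6,255,255))&(z>60)&(z<80)&(P[...,1]>-.15))]
E
```

```text
grip t 15.6 p [ 0.4692 -0.0442  0.0623] F [-7.4 -9.2 29.8] gap 0.144
0.26 t 15.9 p [ 0.4692 -0.0443  0.0623] F [-7.6 -9.1 28.7] gap 0.149
0.42 t 16.2 p [ 0.4692 -0.0444  0.0623] F [ -7.7 -10.3  28.2] gap 0.145
0.58 t 16.5 p [ 0.4692 -0.0445  0.0623] F [ -7.9 -10.4  28.1] gap 0.146
0.74 t 16.8 p [ 0.4693 -0.0445  0.0623] F [ -9.1 -11.7  29.3] gap 0.145
0.90 t 17.1 p [ 0.4694 -0.0446  0.0623] F [ -7.6 -11.1  27.4] gap 0.143
1.06 t 17.4 p [ 0.4694 -0.0447  0.0623] F [ -8.9 -11.4  28. ] gap 0.151
1.22 t 17.7 p [ 0.4695 -0.0447  0.0623] F [ -6.7 -11.6  27.6] gap 0.146
1.38 t 18.0 p [ 0.4696 -0.0448  0.0623] F [ -6.1 -12.8  26.3] gap 0.149
tool yaw 74.65126568990037
red
[558.6 -73.7] [43.7 13.2] 175.6 453 68.0 [  5.35831642 -74.00735399]
[470.  -44.1] [44.7 14.2] 74.5 446 67.4 [-85.27122913 -51.37097899]
```

View pics/w6.png

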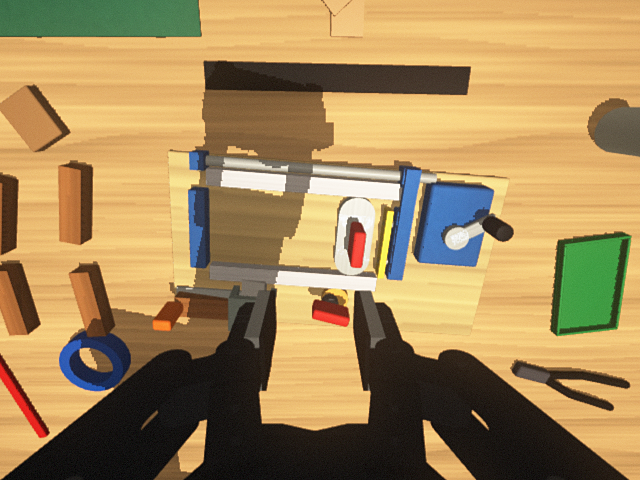

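The bolt reads 74.5° against the jig's -4.45°, an angle of about 1.38 rad. The gauge lies loose at (355,235). Next is the sliding check, with the fingers caging the fin.

```bash
sed -i 's/^O=.*;/O=np.array([.5600,-.001]);/' h.py; python3 - <<'E'
from h import *
ctrl_y=-.073
eoat.command_gripper(.35,30)
go(J(.004,ctrl_y),.13,TH); mv(J(.004,ctrl_y),.052,v=.15); 
eoat.command_gripper(.215); st('cage')
mv(J(.004,-.081),.052,v=.05); st('back')
for y in np.arange(-.06,.081,.02):
    mv(J(.004,y),.052,v=.08); s=st('y%.3f'%y)
    if np.linalg.norm(s["contact_force"][:2])>25: break
else:
  for y in np.arange(.082,.094,.0015):
    mv(J(.004,y),.052,v=.03); s=st('y%.4f'%y)
    if s["contact_force"][1]<-9: break
w=cap("wrist","w7.png")
E
```

```text
cage t 22.2 p [ 0.5586 -0.0742  0.0587] F [ 0.   0.  -0.2] gap 0.213
back t 22.5 p [ 0.5577 -0.0826  0.058 ] F [0.6 0.  0.3] gap 0.214
y-0.060 t 22.9 p [ 0.5593 -0.0605  0.0579] F [ 0.1 -0.   0.7] gap 0.212
y-0.040 t 23.3 p [ 0.5608 -0.0407  0.0579] F [-0.5 -0.1  0. ] gap 0.216
y-0.020 t 23.7 p [ 0.5624 -0.0207  0.058 ] F [-0.1 -1.  -0.5] gap 0.212
y0.000 t 24.1 p [ 0.5639 -0.0008  0.058 ] F [-1.3 -0.3  0. ] gap 0.214
y0.020 t 24.5 p [0.5655 0.0191 0.058 ] F [-0. -0.  0.] gap 0.214
y0.040 t 24.9 p [0.567  0.0391 0.0579] F [ 0.7 -0.   1.1] gap 0.217
y0.060 t 25.3 p [0.5686 0.0591 0.058 ] F [ 0.1 -0.  -0.2] gap 0.215
y0.080 t 25.7 p [0.5701 0.0789 0.0579] F [ 0.5  0.2 -0.4] gap 0.212
y0.0820 t 26.0 p [0.5703 0.0804 0.058 ] F [-1.1  0.2 -0.1] gap 0.218
y0.0835 t 26.2 p [0.5705 0.0818 0.058 ] F [-0.8 -2.3  0.3] gap 0.216
y0.0850 t 26.5 p [0.5706 0.0835 0.058 ] F [-0.4 -2.3  1.2] gap 0.218
y0.0865 t 26.7 p [0.5708 0.0851 0.058 ] F [-0.8 -2.3  1. ] gap 0.218
y0.0880 t 27.0 p [0.5709 0.0866 0.058 ] F [-0.5 -1.1  1.3] gap 0.218
y0.0895 t 27.2 p [0.571  0.0881 0.058 ] F [ 0.1 -2.4  1.3] gap 0.215
y0.0910 t 27.5 p [0.571  0.0885 0.0582] F [-1.6 -8.4  3.1] gap 0.213
y0.0925 t 27.7 p [0.5711 0.0888 0.0584] F [ -2.7 -15.8   5.8] gap 0.217
```

View pics/w7.png

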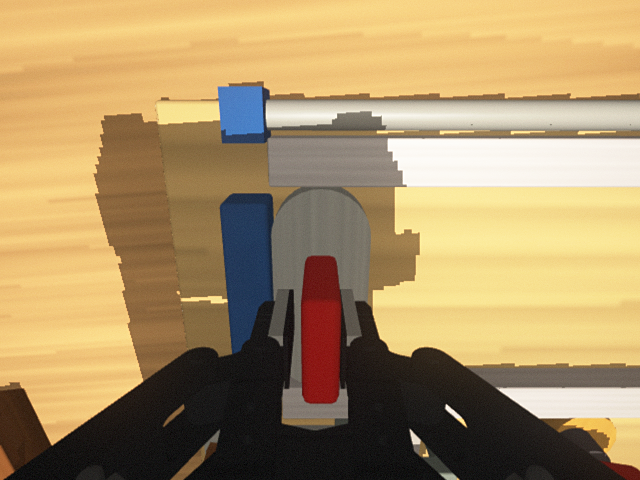

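The gauge slid freely at about 2 N and now sits flush at the end stop (272,280). Now the wedge.

```bash
python3 - <<'E'
from h import *
mv(J(.004,.0895),.052,v=.05); mv(J(.004,.0895),.13)
t=toJ((.4660,.1565)); print('tab jig',t)
eoat.command_gripper(0,30)
y=t[1]+.011+.0145+.012
go(J(t[0],y),.12,TH); mv(J(t[0],y),.060,v=.15); st('beside')
on=False
for i in range(60):
    y-= .001 if on else .003
    mv(J(t[0],y),.060,v=.04); s=status.sense(); fy=s["contact_force"][1]
    if fy>4.5 and not on: on=True; st('jamming y%.4f'%y)
    if fy>17: break
st('end y%.4f'%y); ctrl.pause(.2); st()
w=cap("wrist","w8.png")
q=s["tool_pos"]; y=y+.012; mv(J(t[0],y),.060,v=.05); mv(J(t[0],y),.13)
go(J(.10,.05),.33,0)
w=cap("wrist");np.savez('pics/w9.npz',**w);P=cloud(w);z=P[...,2]*1000
print('orange');[print(*r,toJ(r[0]/1000)*1000) for r in rectxy(P,hsvm(w,(5,150,90),(14,255,255))&(z>60)&(z<90)&(P[...,1]>.05))]
print('red');[print(*r,toJ(r[0]/1000)*1000) for r in rectxy(P,hsvm(w,(0,150,40),(6,255,255))&(z>60)&(z<80)&(P[...,1]>-.15))]
E
```

```text
tab jig [-0.10593691  0.14973183]
beside t 30.1 p [0.4697 0.1935 0.0663] F [ 0.2 -0.1  0.2] gap 0.001
jamming y0.1482 t 33.3 p [0.4662 0.1558 0.0664] F [ 0.1 11.   5. ] gap 0.0
end y0.1462 t 33.8 p [0.4662 0.1547 0.0667] F [ 0.6 17.5  7. ] gap -0.001
 t 34.0 p [0.4662 0.1547 0.0667] F [ 0.1 17.   7.9] gap -0.003
orange
[470.5 126.5] [23.3  9.9] 61.1 222 72.1 [-99.12280449 120.1714177 ]
red
[571.3  85.5] [43.2 13.9] 175.7 439 68.0 [ 4.55447886 87.11599579]
[470.3 -44.2] [45.4 14.2] 75.3 391 67.2 [-86.07774366 -50.02951176]
```

View pics/w8.png

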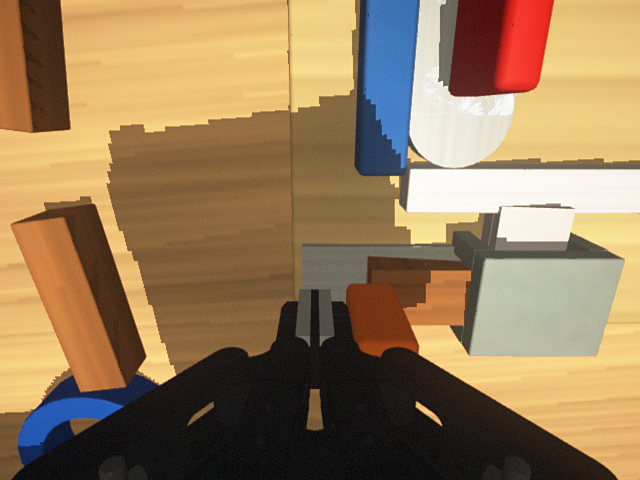

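The wedge jammed at 17 N after about 30 mm of travel. The gauge is still at the stop. One batten, at lower left (80,300), now leans close to the tape roll. Now I'll return the gauge.

```bash
python3 - <<'E'
from h import *
p=J(.0045,.0875)
eoat.command_gripper(.4,60); go(p,.13,TH); mv(p,.052,v=.15); eoat.command_gripper(0,60); st('grip')
mv(p,.155,v=.15); s=st('lift')
mv((.46,-.25),.155,v=.25); st()
d=(.482,-.392); mv(d,.155,np.radians(8),v=.2); st('over tray')
mv(d,.060,v=.15)
for g in np.arange(.056,.042,-.0015):
    mv(d,g,v=.05)
    if status.sense()["contact_force"][2]>1: break
st('down %.3f'%g); eoat.command_gripper(.4); ctrl.pause(.1); mv(d,.15,v=.2)
w=cap("wrist","w10.png")
go(J(.10,-.0),.33,0)
go((.60,.28),.36,0.)
w=cap("wrist","w11.png");np.savez('pics/w11.npz',**w);P=cloud(w);z=P[...,2]*1000;x,y=P[...,0],P[...,1]
[print(*r) for r in rectxy(P,(z>20)&(z<34)&(y>.19)&(y<.48)&(x<.72)&(x>.35))]
st()
c=cap("top");np.savez('pics/t11.npz',**c);P=cloud(c);z=P[...,2]*1000;x,y=P[...,0],P[...,1]
[print(*r) for r in rectxy(P,(z>20)&(z<34)&(y>.19)&(y<.48)&(x<.72)&(x>.35))]
print('gauge');[print(*r) for r in rectxy(P,hsvm(c,(0,150,40),(6,255,255))&(z>50)&(z<80)&(y<-.3)&(x<.6))]
E
python3 -c "
import cv2,numpy as np
a=cv2.imread('pics/w10.png');b=cv2.imread('pics/w11.png')
cv2.imwrite('pics/m1.png',np.hstack([cv2.resize(a,(400,300)),cv2.resize(b,(400,300))]))"
```

```text
grip t 38.5 p [0.5719 0.0858 0.059 ] F [ 0.5 -0.6  6.2] gap 0.159
lift t 39.3 p [0.5706 0.086  0.1598] F [-0.4  0.3 -3.3] gap 0.155
 t 40.9 p [ 0.4602 -0.2491  0.161 ] F [-0.   0.4 -3.7] gap 0.155
over tray t 41.8 p [ 0.482  -0.3908  0.1609] F [ 0.1 -0.2 -3.1] gap 0.155
down 0.045 t 44.5 p [ 0.4821 -0.3922  0.053 ] F [-3.3  1.7  9.2] gap 0.155
[709.6 401.4] [25.5  2.9] 140.4 39 27.5
[597.8 270. ] [96.5 26.2] 168.1 1570 26.3
[512.4 386.1] [194.6  44.5] 179.0 2671 26.4
[430.6 292. ] [161.9  88.2] 0.8 2232 25.9
 t 48.6 p [0.6007 0.2784 0.3656] F [ 0.  -0.2  0.1] gap 0.399
[596.5 272.2] [95.8 27.7] 168.3 340 26.1
[510.2 387.8] [193.6  43.4] 179.8 702 26.4
[461.9 277.5] [96.2 28.5] 3.2 352 26.3
[379.5 292.1] [89.6 57.1] 90.2 304 25.0
gauge
[ 480.6 -387.3] [40.7 12.3] 9.4 80 60.9
```

View pics/m1.png

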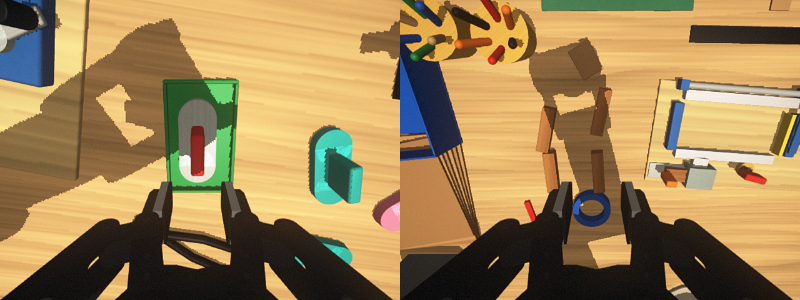

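The gauge is back in its tray. Two battens stand free and the other two are nearly end to end after the knock. I'll place the first two.

```bash
cat >> h.py <<'E'
def pick(xy,a):
    eoat.command_gripper(.55,60); go(xy,.12,a); mv(xy,.024,v=.15); eoat.command_gripper(0,60); s=st('grip')
    mv(xy,.13,v=.15); s=st('lifted'); return s["finger_gap"]>.2
def place(y,x=.004):
    p=J(x,y); go(p,.13,TH); s=st('over')
    if s["finger_gap"]<.2: return False
    mv(p,.052,v=.15)
    for g in np.arange(.050,.032,-.002):
        mv(p,g,v=.06); fz=status.sense()["contact_force"][2]
        if fz>5: break
    st('down g%.3f'%g)
    if g>.0385: return False
    eoat.command_gripper(.40); ctrl.pause(.1); mv(p,.12,v=.2); return True
def inch(zlo=28,zhi=44):
    w=cap("wrist"); P=cloud(w); z=P[...,2]*1000; x,y=P[...,0],P[...,1]
    q=np.stack([(x-O[0])*np.cos(TH)+(y-O[1])*np.sin(TH),-(x-O[0])*np.sin(TH)+(y-O[1])*np.cos(TH)],-1)
    m=(z>zlo)&(z<zhi)&(abs(q[...,0]-.004)<.056)&(q[...,1]<.107)&(q[...,1]>-.103)&~hsvm(w,(100,90,0),(130,255,255))
    for r in rectxy(P,m):
        if r[3]>150: print('in channel',toJ(r[0]/1000).round(4),r[1:])
    return w
E
python3 - <<'E'
from h import *
print(pick((.597,.2715),np.radians(-11.8)))
r=place(.075); print(r)
if r:
    w=inch(); cv2.imwrite('pics/w12.png',w["img"][:,:,::-1])
E
```

```text
grip t 51.0 p [0.5977 0.2717 0.0315] F [ 0.2 -0.1  6.6] gap 0.286
lifted t 51.8 p [0.5965 0.2713 0.1349] F [-0.7  0.4 -1.2] gap 0.284
True
over t 52.6 p [0.57   0.0742 0.1357] F [-0.4  0.1 -0.8] gap 0.292
down g0.034 t 55.6 p [0.5699 0.0735 0.0415] F [-5.2 -0.4 14.1] gap 0.291
True
in channel [0.0046 0.0749] (array([96.5, 26.1]), np.float64(175.6), 6398, np.float64(36.4))
```

View pics/w12.png

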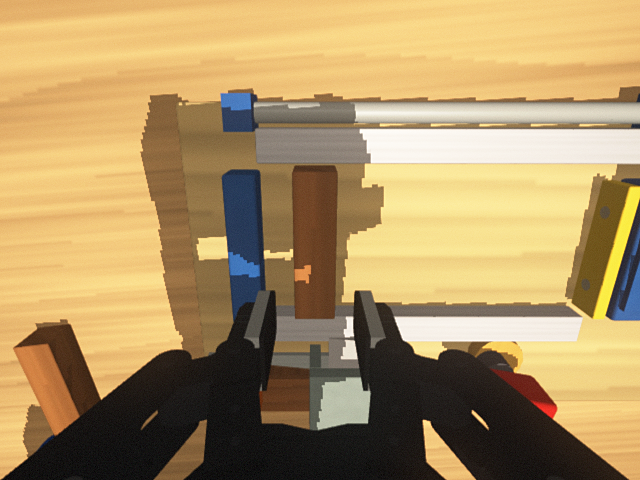

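The first batten lies flat in the channel (315,240). Next the second one, then a close look at the touching pair.

```bash
python3 - <<'E'
from h import *
go((.55,.30),.25,0)
w=cap("wrist");P=cloud(w);z=P[...,2]*1000;x,y=P[...,0],P[...,1]
rs=[r for r in rectxy(P,(z>20)&(z<34)&(y>.2)&(y<.33)&(x>.41)&(x<.62)) if r[3]>800]
[print(*r) for r in rs]
r=[r for r in rs if 88<r[1][0]<104 and r[1][1]<33]
if r:
    r=r[0]; ang=np.radians((r[2]+90)%180-90)
    if pick(r[0]/1000,ang): 
        print(place(.0275)); inch()
go((.62,.385),.25,0)
w=cap("wrist","w13.png");np.savez('pics/w13.npz',**w);P=cloud(w);z=P[...,2]*1000;x,y=P[...,0],P[...,1]
[print(*r) for r in rectxy(P,(z>20)&(z<34)&(y>.31)&(y<.46)&(x>.38)&(x<.68)) if r[3]>300]
E
```

```text
[463.1 275.4] [96.4 26. ] 3.3 2101 26.4
grip t 59.7 p [0.4638 0.2756 0.0313] F [-0.5  0.4  6.1] gap 0.289
lifted t 60.6 p [0.4626 0.2752 0.1352] F [ 0.7 -0.5  0.7] gap 0.293
over t 61.6 p [0.5657 0.0272 0.1358] F [-0.7  0.4 -0.2] gap 0.291
down g0.034 t 64.5 p [0.5663 0.0261 0.0412] F [-4.5  0.4 11.4] gap 0.29
True
in channel [0.0048 0.0747] (array([96.2, 26.6]), np.float64(175.8), 6219, np.float64(36.5))
in channel [0.0013 0.0274] (array([100.8,  26.1]), np.float64(175.6), 6373, np.float64(36.4))
[512.7 385.9] [194.6  43.7] 179.0 4026 26.4
```

View pics/w13.png

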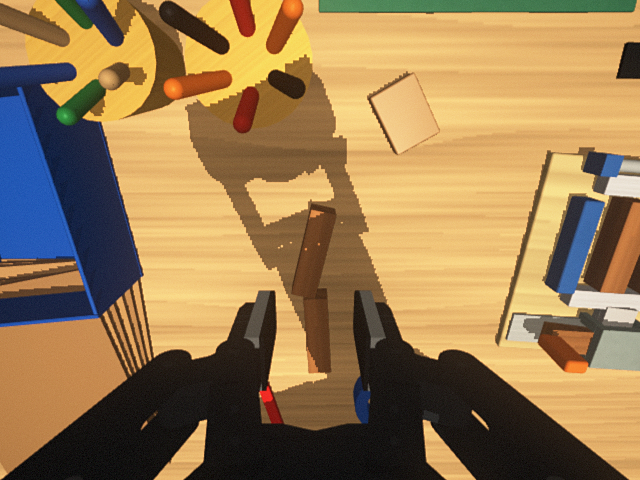

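Two battens are in the channel. The other two touch corner to corner at (315,290), so I'll split the points there and fit each one.

```bash
cat > pk3.py <<'E'
from h import *
c=dict(np.load('pics/w13.npz'));P=cloud(c);z=P[...,2]*1000;x,y=P[...,0],P[...,1]
m=(z>20)&(z<34)&(y>.31)&(y<.46)&(x>.38)&(x<.68)
q=P[m]; b=np.arange(.41,.62,.01)
for i in b:
    k=q[(q[:,0]>i)&(q[:,0]<i+.01)]; 
    if len(k): print(round(i,2),len(k),(k[:,1].min()*1000).round(1),(k[:,1].max()*1000).round(1))
def fit(sel,end):
    r=rectxy(P,m&sel); r=max(r,key=lambda t:t[3]); ang=np.radians((r[2]+90)%180-90); u=np.array([np.cos(ang),np.sin(ang)])
    return r,(r[0]+end*u*(r[1][0]/2-48))/1000,ang
for nm,r in (('far',fit(x>.525,1)),('near',fit(x<.502,-1))): print(nm,r)
E
python3 pk3.py
```

```text
0.41 69 365.8 390.0
0.42 171 365.9 391.1
0.43 164 366.0 392.2
0.44 174 367.3 392.1
0.45 177 367.4 393.2
0.46 175 367.5 393.1
0.47 189 368.7 394.1
0.48 183 368.8 394.0
0.49 198 370.1 395.0
0.5 208 370.2 396.1
0.51 185 370.2 407.5
0.52 217 379.9 407.5
0.53 217 377.8 405.3
0.54 229 375.8 403.1
0.55 236 372.8 400.8
0.56 241 370.8 398.6
0.57 252 368.0 396.5
0.58 246 366.0 394.3
0.59 263 363.3 391.2
0.6 232 362.4 389.1
far ((array([565. , 384.4]), array([87.6, 26.1]), np.float64(167.0), 2025, np.float64(26.4)), array([0.56090765, 0.38534479]), np.float64(-0.22689280275926285))
near ((array([458.6, 380.3]), array([87.8, 26. ]), np.float64(3.1), 1539, np.float64(26.5)), array([0.462694  , 0.38052172]), np.float64(0.05410520681182412))
```

```bash
python3 - <<'E'
from h import *
ok=pick((.561,.3855),-.227)
if ok and place(-.020):
    inch()
    go((.60,.385),.25,0); w=cap("wrist");P=cloud(w);z=P[...,2]*1000;x,y=P[...,0],P[...,1]
    rs=[r for r in rectxy(P,(z>20)&(z<34)&(y>.31)&(y<.46)&(x>.38)&(x<.68)) if r[3]>300]; [print(*r) for r in rs]
    r=[r for r in rs if 88<r[1][0]<104 and r[1][1]<33]
    if r:
        r=r[0]
        if pick(r[0]/1000,np.radians((r[2]+90)%180-90)): print(place(-.0675))
    go(J(.09,-.03),.30,0); w=inch(); cv2.imwrite('pics/w14.png',w["img"][:,:,::-1]); np.savez('pics/w14.npz',**w); st()
E
```

```text
grip t 69.0 p [0.5617 0.3859 0.0316] F [-0.6 -0.8  7.2] gap 0.288
lifted t 69.9 p [0.5605 0.3853 0.1348] F [-1.1 -0.1 -0.5] gap 0.287
over t 71.4 p [ 0.5626 -0.0205  0.1359] F [ 0.1 -0.1  0.3] gap 0.287
down g0.034 t 74.3 p [ 0.5625 -0.0212  0.0415] F [-5.9  0.4 14.3] gap 0.293
in channel [0.0045 0.0747] (array([96.4, 27.1]), np.float64(175.7), 7092, np.float64(36.4))
in channel [0.0033 0.0272] (array([96.6, 26.4]), np.float64(175.4), 6133, np.float64(36.4))
in channel [ 0.0031 -0.0202] (array([96.2, 26.1]), np.float64(175.6), 6347, np.float64(36.5))
[461.9 380.3] [96.9 26. ] 3.1 1849 26.4
grip t 79.1 p [0.4625 0.3806 0.0313] F [-0.6 -0.2  6.3] gap 0.29
lifted t 80.0 p [0.4615 0.3801 0.135 ] F [ 0.8 -0.4 -1.3] gap 0.291
over t 81.6 p [ 0.5588 -0.0677  0.136 ] F [ 0.   0.  -0.3] gap 0.29
down g0.034 t 84.5 p [ 0.5589 -0.0686  0.0413] F [-4.1  0.1 12.4] gap 0.289
True
in channel [0.0026 0.0747] (array([101.5,  26.4]), np.float64(175.6), 1917, np.float64(36.4))
in channel [0.0037 0.0273] (array([96.4, 26.3]), np.float64(175.8), 1767, np.float64(36.4))
in channel [ 0.0011 -0.0203] (array([100.9,  26. ]), np.float64(175.6), 1786, np.float64(36.4))
in channel [ 0.0007 -0.0677] (array([102. ,  26.1]), np.float64(175.6), 1809, np.float64(36.4))
 t 86.4 p [ 0.6468 -0.0382  0.3032] F [ 0.8 -0.6 -0. ] gap 0.399
```

View pics/w14.png

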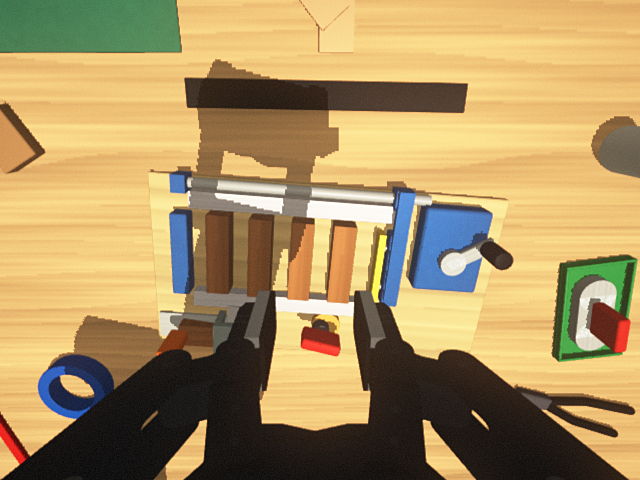

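All four battens lie side by side at the planned spots, at 205–345 px, with the gauge in its tray (600,310). Next I'll measure the crank from close by.

```bash
python3 - <<'E'
from h import *
go((.67,-.21),.20,0)
w=cap("wrist","w15.png");np.savez('pics/w15.npz',**w);P=cloud(w);z=P[...,2]*1000;x,y=P[...,0],P[...,1]
reg=(x>.5)&(x<.66)&(y>-.27)&(y<-.13)
h=reg&(z>79)&(z<88); [print('handle',*r) for r in rectxy(P,h)]
hub=reg&(z>41)&(z<51)&~hsvm(w,(100,90,0),(130,255,255)); [print('hub/arm',*r) for r in rectxy(P,hub)]
g=reg&hsvm(w,(100,90,30),(130,255,255))&(z>30)&(z<39);[print('gear',*r,toJ(r[0]/1000)) for r in rectxy(P,g)]
hs=cv2.cvtColor(w["img"],cv2.COLOR_RGB2HSV)
m=(hsvm(w,(0,0,110),(180,60,255))&reg).astype(np.uint8)*255
E
```

```text
handle [ 584.3 -228. ] [19.6 19.4] 75.3 478 83.1
hub/arm [ 571.8 -209.5] [64.1 28.3] 111.4 1211 46.2
gear [ 633.  -144.8] [22.5  2.7] 177.2 90 35.4 [ 0.08393725 -0.1377025 ]
gear [ 575.9 -193.7] [99.7 73.4] 176.4 4794 36.4 [ 0.03080349 -0.19088542]
gear [ 593.1 -141.6] [24.   2.4] 175.4 72 36.2 [ 0.04390924 -0.13760795]
```

View pics/w15.png

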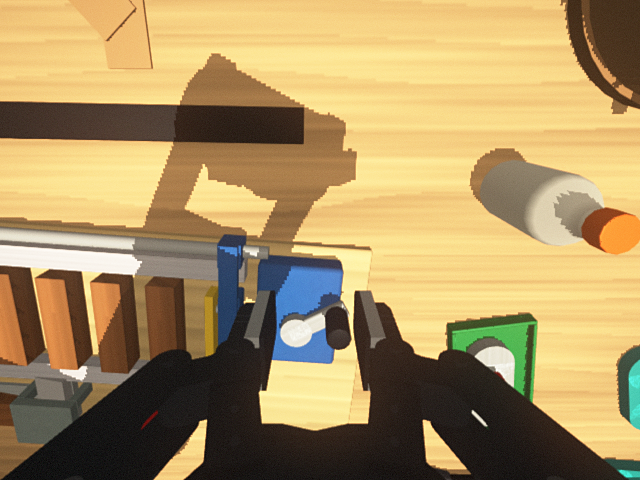

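```bash
python3 - <<'E'
from h import *
w=dict(np.load('pics/w15.npz'));P=cloud(w);z=P[...,2]*1000;x,y=P[...,0],P[...,1]
reg=(x>.5)&(x<.66)&(y>-.27)&(y<-.13)
m=reg&(z>42)&(z<51)&~hsvm(w,(100,90,0),(130,255,255))
H=np.array([584.3,-228.]); q=P[m][:,:2]*1000; d=np.linalg.norm(q-H,axis=1)
k=q[d>36]; hull=cv2.convexHull(k.astype(np.float32))[:,0]; hull=hull[np.linalg.norm(hull-H,axis=1)>38]
A=np.c_[2*hull,np.ones(len(hull))]; s=np.linalg.lstsq(A,(hull**2).sum(1),rcond=None)[0]
c=s[:2]; print('axis',c,'r',np.sqrt(s[2]+c@c),'dist',np.linalg.norm(c-H),'jig',toJ(c/1000)*1000)
v=c-H;print('axis by 40mm',H+40*v/np.linalg.norm(v),'angle of handle',np.degrees(np.arctan2(-v[1],-v[0])))
# pad
hs=hsvm(w,(22,150,60),(36,255,255))&(y<-.08)&(y>-.16)&(x<.63)&(x>.5)&(z>28)
[print('pad',*r,toJ(r[0]/1000)) for r in rectxy(P,hs)]
E
```

```text
axis [ 565.1237647  -192.79253814] r 14.154517915738014 dist 40.09106347981728 jig [  19.9893275  -190.81681644]
axis by 40mm [ 565.1673219  -192.87250893] angle of handle -61.42446289353368
pad [ 564.1 -112.5] [63.3  8.2] 175.5 360 35.4 [ 0.01273882 -0.11084576]
```

```bash
cat > crank.py <<'E'
from h import *
import sys
C=np.array([.5652,-.1929])
def turn(th0,delta,grip=True,step=.25):
    pos=lambda t:C+.040*np.array([np.cos(t),np.sin(t)])
    n=max(1,int(np.ceil(abs(delta)/step))); log=[]
    for i,t in enumerate(th0-np.linspace(0,delta,n+1)[1:]):
        mv(pos(t),.066,v=.1); s=status.sense(); F=s["contact_force"]
        er=np.array([np.cos(t),np.sin(t)]); et=np.array([er[1],-er[0]])
        a=s["tool_pos"][:2]-C; log.append((round(t,2),round(F[:2]@er,1),round(F[:2]@et,1),round(F[2],1),round(np.linalg.norm(a)*1000,1),round(s["finger_gap"],3)))
        if np.linalg.norm(F)>45 or not .15<s["finger_gap"]<.32: print('STOP',log[-1]); break
    return t,log
E
python3 - <<'E'
from crank import *
t=-1.072; p=C+.040*np.array([np.cos(t),np.sin(t)])
eoat.command_gripper(.45,40); go(p,.13,0); mv(p,.066,v=.15); eoat.command_gripper(0,40); st('grip')
t,l=turn(t,3.0); [print(*k) for k in l]; st(str(t))
E
```

```text
grip t 88.9 p [ 0.5849 -0.228   0.073 ] F [1.1 3.2 4.8] gap 0.223
-1.32 -2.5 3.1 7.3 40.0 0.22
-1.57 -3.8 3.6 9.4 39.8 0.22
-1.82 -4.3 3.8 8.7 39.6 0.221
-2.07 -5.0 3.7 9.0 39.4 0.224
-2.32 -5.9 2.8 7.2 39.2 0.219
-2.57 -4.4 3.3 6.9 39.2 0.223
-2.82 -4.7 3.7 6.1 39.1 0.222
-3.07 -3.7 3.8 6.6 39.1 0.224
-3.32 -2.1 3.1 7.9 39.2 0.222
-3.57 -0.7 3.1 9.0 39.3 0.219
-3.82 1.5 3.1 8.3 39.5 0.222
-4.07 1.7 3.4 8.2 39.7 0.223
-4.072 t 91.9 p [ 0.5419 -0.1607  0.0729] F [1.7 3.4 8.2] gap 0.223
```

```bash
cat >> crank.py <<'E'
def pad():
    w=cap("top");np.savez('pics/pad.npz',**w);P=cloud(w);z=P[...,2]
    x,y=P[...,0],P[...,1]; j=lambda k:((x-O[0])*np.cos(TH)+(y-O[1])*np.sin(TH) if k==0 else -(x-O[0])*np.sin(TH)+(y-O[1])*np.cos(TH))*1000
    X,Y=j(0),j(1); m=hsvm(w,(22,150,60),(36,255,255))&(abs(X)<50)&(Y>-120)&(Y<60)&(z>.028)&(z<.045)
    b=hsvm(w,(100,90,30),(130,255,255))&(abs(X)<50)&(Y>-130)&(Y<60)&(z>.034)&(z<.046)
    print('pad',m.sum(),np.percentile(Y[m],[5,50,95]).round(1) if m.sum() else '', 'jaw',np.percentile(Y[b],[5,50,95]).round(1) if b.sum() else '')
E
python3 - <<'E'
from crank import *
pad()
t,l=turn(-4.072,7.0); print(l[::4]); print(t); st(); pad()
E
```

```text
pad 0  jaw 
[(np.float64(-4.32), np.float64(3.7), np.float64(2.8), np.float64(9.2), np.float64(40.0), 0.215), (np.float64(-5.32), np.float64(5.3), np.float64(2.1), np.float64(5.9), np.float64(40.8), 0.224), (np.float64(-6.32), np.float64(2.9), np.float64(2.1), np.float64(5.5), np.float64(40.9), 0.222), (np.float64(-7.32), np.float64(-1.2), np.float64(3.3), np.float64(7.8), np.float64(40.3), 0.221), (np.float64(-8.32), np.float64(-4.9), np.float64(3.4), np.float64(9.7), np.float64(39.4), 0.219), (np.float64(-9.32), np.float64(-4.4), np.float64(2.8), np.float64(8.2), np.float64(39.1), 0.223), (np.float64(-10.32), np.float64(1.7), np.float64(3.0), np.float64(8.7), np.float64(39.7), 0.224)]
-11.072
 t 98.9 p [ 0.5691 -0.1527  0.073 ] F [2.4 4.4 7.9] gap 0.22
pad 54 [-21.4 -16.5 -13.2] jaw [-37.7 -31.1 -28.2]
```

```bash
python3 - <<'E'
from crank import *
t,l=turn(-11.072,2.5); print(t,l[-1]); s=st()
p=s["tool_pos"][:2]; eoat.command_gripper(.42); mv(p,.13); go((.66,-.02),.22,0)
w=cap("wrist","w16.png");np.savez('pics/w16.npz',**w);P=cloud(w);z=P[...,2]*1000;x,y=P[...,0],P[...,1]
X=((x-O[0])*np.cos(TH)+(y-O[1])*np.sin(TH))*1000; Y=(-(x-O[0])*np.sin(TH)+(y-O[1])*np.cos(TH))*1000
reg=(abs(X)<45)&(abs(Y)<140)
for nm,m in (('yellow',hsvm(w,(22,150,60),(36,255,255))&(z>30)),('blue',hsvm(w,(100,90,30),(130,255,255))&(z>28)),('wood',(z>33)&(z<39)&hsvm(w,(5,80,30),(20,255,255)))):
    m=m&reg
    for lo in (0,20):
        k=m&(X>lo)&(X<lo+20); yy=Y[k]; yb=yy[yy<60]
        if len(yb): print(nm,lo,len(yb),np.percentile(yb,[2,50,98]).round(1),'max',np.percentile(yy,99).round(1))
E
```

```text
-13.572 (np.float64(-13.57), np.float64(-0.7), np.float64(3.9), np.float64(9.0), np.float64(40.3), 0.22)
 t 101.5 p [ 0.5862 -0.2273  0.0729] F [-3.7 -1.5  9. ] gap 0.22
yellow 0 93 [-2.4  1.5  5.1] max 5.2
yellow 20 49 [-1.8  3.3  4.6] max 4.7
blue 0 367 [-24.5 -15.6  -6.8] max 127.8
blue 20 390 [-24.7 -15.5  -6.8] max 127.6
wood 0 680 [ 5.6 40.5 59.3] max 108.2
wood 20 1147 [ 5.7 32.4 58.6] max 107.9
```

View pics/w16.png

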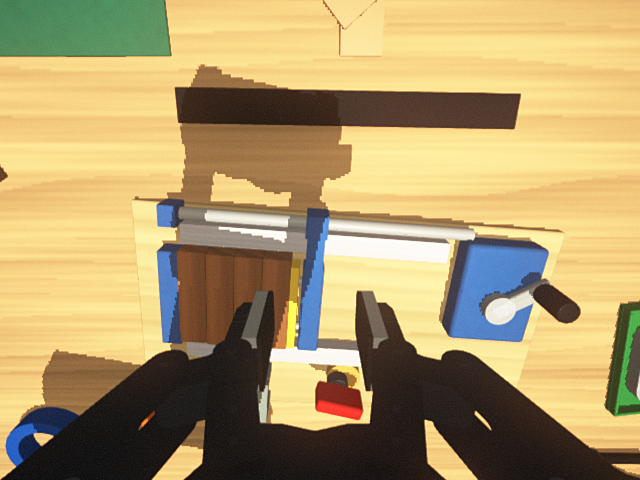

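The battens are packed against the stop and the pad is just about touching them at (293,300). I'll get the uncompressed pad-to-jaw offset from the earlier free-pad pictures.

```bash
cat > pc.py <<'E'
from h import *
def padcheck(w,lab):
    P=cloud(w);z=P[...,2]*1000;x,y=P[...,0],P[...,1]
    X=((x-O[0])*np.cos(TH)+(y-O[1])*np.sin(TH))*1000; Y=(-(x-O[0])*np.sin(TH)+(y-O[1])*np.cos(TH))*1000
    r=(X>0)&(X<42)&(abs(Y)<135)
    ye=Y[r&hsvm(w,(22,150,60),(36,255,255))&(z>30)]; bl=Y[r&hsvm(w,(100,90,30),(130,255,255))&(z>28)&(Y<60)]; 
    bl=bl[bl>ye.min()-30]; wd=Y[r&hsvm(w,(5,80,30),(20,255,255))&(z>33)&(z<39)]
    pt=lambda a:np.percentile(a,[2,50,98]).round(1)
    print(lab,'yellow',pt(ye),'blue',pt(bl),'wood',pt(wd) if len(wd) else '','face-jaw %.1f'%(np.percentile(ye,98)-np.percentile(bl,98)))
E
python3 - <<'E'
from pc import *
for n in ('w2','w14','w15','w16'): padcheck(dict(np.load(f'pics/{n}.npz')),n)
E
```

```text
w2 yellow [-113.7 -109.9 -106.3] blue [-134.7 -126.5 -118.6] wood  face-jaw 12.3
w14 yellow [-114.2 -110.3 -106.6] blue [-134.7 -126.3 -118.9] wood [-78.5  14.7  85.5] face-jaw 12.2
w15 yellow [-114.8 -111.  -107.1] blue [-134.6 -126.5 -119.2] wood [-80.  -12.3  73.4] face-jaw 12.1
w16 yellow [-2.3  1.8  5. ] blue [-24.5 -15.6  -6.8] wood [  6.7  62.  106.9] face-jaw 11.7
```

The face-to-jaw offset is 11.7 mm now against 12.2 mm free, so the pad is just touching. I need about 0.53 rad more.

```bash
python3 - <<'E'
from crank import *
from pc import padcheck
t=-13.572; p=C+.040*np.array([np.cos(t),np.sin(t)])
eoat.command_gripper(.45,40); go(p,.13,0); mv(p,.066,v=.15); eoat.command_gripper(0,40); st('grip')
t,l=turn(t,.54,step=.14); [print(*k) for k in l]
p=status.sense()["tool_pos"][:2]; eoat.command_gripper(.42); mv(p,.13); go((.66,-.02),.22,0)
w=cap("wrist","w17.png");np.savez('pics/w17.npz',**w); padcheck(w,'w17')
go((.645,-.035),.30,0); w=cap("wrist","w18.png"); padcheck(w,'w18'); np.savez('pics/w18.npz',**w)
P=cloud(w);z=P[...,2]*1000
h=(z>79)&(z<88)&(P[...,1]<-.13)&(P[...,0]>.5)&(P[...,0]<.65); [print('handle',*r,np.degrees(np.arctan2(*(r[0]/1000-C)[::-1]))) for r in rectxy(P,h)]
print('red');[print(*r) for r in rectxy(P,hsvm(w,(0,150,40),(6,255,255))&(z>50)&(z<80))]
st()
E
```

```text
grip t 105.3 p [ 0.5873 -0.2271  0.0732] F [ 0.6 -1.3  5.6] gap 0.219
-13.71 1.1 -1.2 6.2 40.5 0.22
-13.84 -0.7 -1.4 6.6 40.2 0.226
-13.98 -1.7 -1.7 6.4 40.0 0.219
-14.11 -2.1 -1.0 7.1 39.7 0.22
w17 yellow [-0.6  2.7  5.1] blue [-19.8 -11.2  -2.5] wood [  6.5  62.  107. ] face-jaw 7.6
w18 yellow [-0.7  2.7  4.9] blue [-19.7 -10.9  -2.3] wood [  6.7  57.2 106.7] face-jaw 7.2
handle [ 565.6 -232. ] [19.6 18.6] 113.0 291 83.1 -89.41387436475233
red
[ 481.9 -390.7] [44.6 13.8] 7.7 612 60.9
[470.2 -44.1] [44.7 14.6] 74.4 681 66.6
 t 108.5 p [ 0.6446 -0.0361  0.3051] F [ 0.9 -0.6 -0.4] gap 0.42
```

View pics/w17.png

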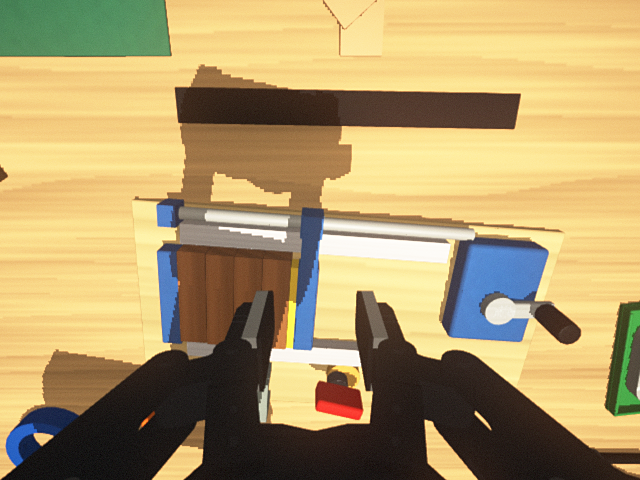

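The pad is pressed back about 4.8 mm. The battens are packed and flat, the bolt is still at 74.4°, and the gauge is in its tray. Handing in.

```bash
python3 -c "
from h import *
order.finish_job(); st('done')"
```

```text
the job is handed in; nothing more can be done
the job is handed in; nothing more can be done
```

The jig is set up and I handed the job in at about 109 s. The robot was clear of everything.

- **Eccentric:** I laid the gauge in the open channel first, then turned the bolt to about 1.38 rad, which leaves a 103 mm channel with about 1 mm of play. My last picture showed the head still at 74.4°, about 1.38 rad.
- **Gauge check:** I slid the gauge from the jaw's end to the end stop at about 2 N. I felt a firm stop only at the end.
- **Wedge:** I pushed it in about 30 mm, until it jammed at 17 N.
- **Gauge return:** It is back flat in its green tray.
- **Battens:** One had been knocked against its neighbour, so I measured it again before picking it up. All four lie flat and packed between the end stop and the pad.
- **Vise:** I cranked about 13.0 rad. The pad's face-to-jaw distance went from 12.2 mm to 7.2–7.6 mm, so it is pressed back about 4.6 to 5.0 mm.

**Disagreements:** The top and wrist cameras differed by 2–3 mm in y, so I corrected the jig position from contact with the bolt head. The force sensor's tangential reading while cranking had an odd sign, but the jaw's measured travel matched the crank angle (112 mm for 12.5 rad).

**Not checked:** I did not measure the channel width directly. It comes from the bolt angle.

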